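Push the soap bar home into its corner

TASK

The soap bar has its place in the corner between the low back rail and the end stop block. Without lifting or pinching it, or pressing it down from above, push it along the worktop from its sides, with the fingertips or the outside of the fingers, until one long side lies flat against the rail and one end is up against the inner face of the stop block. Leave the thread spool, tape roll, dosing cup and dropper bottle where they stand, and finish clear of everything.

Things in the scene. Friction and masses are not known exactly. Their poses are not given: they have to be found in the camera images.
- soap_bar: Loose pink bar of soap lying flat: 48 mm (its x) by 75 mm (its y) by 20 mm high, 0.09 kg, well rounded. Origin at the centre of its underside, which is slightly domed: it may rock by 0.1 rad and turns easily under one narrow tip, while two fingertips spread about 40 mm push its long side straight. Starts 85 to 125 mm in front of the rail, its long side facing the rail within 0.4 rad.
- back_rail: White painted straight batten fixed to the worktop, roughly across the robot's view (turned up to 0.2 rad): 18 mm thick (its x), 400 mm long (its y), 22 mm high. Origin at the centre of its underside; x points away from the robot. The face the soap goes against is the near one, at x = -9 mm in this frame.
- end_stop: White painted block with two screws, fixed to the worktop just in front of the rail, 160 mm from the rail's middle, at the rail's left end or at its right end (varies), its axes parallel to the rail's: 56 mm (its x), 30 mm (its y, along the rail), 30 mm high. Origin at the centre of its underside, 38 mm in front of the rail's centre line. The inner face, 15 mm from its origin along y, is the one that looks to the rail's middle.
- thread_spool: Loose cream thread spool standing upright, 28 mm across, 36 mm high, in front of the rail at the end opposite to the stop block, 160 mm from the rail's middle. Origin at the centre of its underside. Must not be disturbed.
- tape_roll: Loose roll of tape lying flat, 98 mm across, 25 mm high, to the left of the soap. Origin at the centre of its underside. Must not be disturbed.
- dosing_cup: Loose pale open cup, 63 mm across, 49 mm high, to the right of the soap. Origin at the centre of its underside. Must not be disturbed.
- dropper: Loose small brown dropper bottle standing behind the rail, 33 mm across, 102 mm high. Origin at the centre of its underside. Must not be disturbed.
Mind the look-alikes: they are no part of the job. Several things have the shape of the end_stop; the one meant has the colours described above. There is more than one size of the soap_bar; the job needs the larger.

How it is judged:
By the outcome, as a careful person would: the job done as asked, in the order asked, and still so for the second after the job is handed in, with the robot touching nothing.
It also fails if it takes over 51 s, if anything falls off the work surface, if the arm or the gripper's body presses on something with over 40 N, if the wrist force passes 120 N, or if a joint passes its speed limit or range.

ROBOT

A 6-joint arm with a two-finger parallel gripper is mounted at the origin on a cart in front of the work surface, level with it; the furniture and walls round the work are solid. World frame = base frame: x ahead of the robot, y to its left, z up, the work surface at z = 0. Lengths are in m, angles in rad, forces in N, time in s.
With the tool pointing down it reaches from about 0.375 to 0.975 m from the base axis. Payload 3.8 kg.
Tool frame: the origin (TCP) lies on the centre line of the jaws, within the pads' length; the fingertips stand 22 mm ahead of it and the grasp point (between the pads) lies 3 mm ahead of it; z points along the fingers, x is the direction in which the jaws open and shut, and the axes are right-handed (so a half turn about z gives the same grasp; the last joint's range is limited). The gripper opens to 85 mm and grips with 20 to 120 N. Pads are 22 mm wide; open, the fingers measure 114 mm over their backs; the gripper's body (76 mm by 85 mm) begins 54 mm behind the grasp point. The pads swing forward as they close: fully open they stand 13 mm farther back than shut.
Start: joints at [-1.24, 0.264, 1.604, -0, 1.274, -0.037], TCP at [0.243, -0.63, 0.253] pointing down, gripper open.
Joint ranges: [-2.63, 2.63], [-0.94, 2.18], [0.31, 2.57], [-1.31, 4.45], [0, 2.66], [-2.55, 2.55]. Speed limits (rad/s): [2.57, 2.57, 3.14, 3.14, 3.14, 3.14].

INTERFACE

Orientations are given as a unit quaternion [x, y, z, w].
In Python, from workcell import manip gives the robot as it stands. The module is installed in compiled form; this text tells all that it offers. Calls block until the motion is done:
- manip.goto(position, orientation): joint-space move of the TCP to a pose.
- manip.line_to(position, max_speed=0.15, rot=None): straight line of the TCP; rot=None keeps the orientation; max_speed is the mean speed in m/s.
- manip.move_j(angles): joint-space move.
- manip.command_gripper(opening, f_grip=None): finger opening in m; f_grip is the grip in N (None keeps the last); returns when the fingers have stopped.
- manip.pause(seconds).
- manip.inverse_kinematics(position, orientation): joint angles nearest the present ones, or None.
- manip.read_camera(name): name is "scene" or "top"; returns (picture, depth): 384x512x3 uint8, red, green, blue; 384x512 float32, m along the optical axis (not along the pixel's ray), 0 where there is no reading.
- manip.calibration(name): a dict with "fovy" (degrees; the focal length in pixels is half the picture's height over the tangent of half this angle, whatever the lens; pixels are square), "cx", "cy" (the principal point, pixels), "world_from_camera" (4x4, takes a point from camera to world coordinates). Camera axes: x right, y up, looking along -z (the intrinsics and any distortion apply to the point x, -y, -z); pixel columns grow to the right and rows downward; lengths in m; the calibration is good to about 2 mm. A picture is of the moment at which its call begins. calibration takes no time and is no camera call.
A pose or a line that the arm cannot do raises manip.Unreachable and nothing moves.
- manip.job_done(): hands the job in, once; it reports no verdict.
Readings, each from a call of its own:
- manip.read_t(): time.
- manip.read_qpos(): joint angles.
- manip.read_joint_vel(): joint speeds.
- manip.read_joint_efforts(): joint torques, N m.
- manip.read_tool_pos(): TCP position.
- manip.read_eef_rot(): TCP orientation.
- manip.read_ft_force(): force on the tool from outside, world axes, zero at the start.
- manip.read_moment(): the same for the moment, N m.
- manip.read_opening(): finger opening in m.
Only numpy, scipy, OpenCV 4.12 (cv2) and the standard library are available. Lean on these libraries where they do the work, as an engineer would, in place of code of your own. Each camera call takes 0.05 s, during which the arm holds its last target.

## Working session

There is one attempt and no reset: what is moved stays moved. The work goes in short steps, each a Python script; the robot and the scene stay as the last script left them, time stands still between calls to the robot, and variables do not carry over. Pictures are saved under pics/ and viewed, and the job is handed in when it is done.

```bash
mkdir -p pics; ls; python3 - <<'E'
from workcell import manip
import cv2,numpy as np
print(manip.read_t())
for n in("scene","top"):
    p,d=manip.read_camera(n);c=manip.calibration(n);print(n,c,d.min(),d.max())
    cv2.imwrite(f"pics/{n}0.png",p[:,:,::-1]);np.savez(f"{n}0.npz",p=p,d=d)
E
```

```text
pics
0.0
scene {'fovy': 48.66659782370318, 'cx': 265.15185256664415, 'cy': 195.385958626652, 'world_from_camera': array([[-8.19202074e-01,  2.47017948e-01, -5.17581004e-01,
         1.18071238e-01],
       [-5.73504640e-01, -3.53827282e-01,  7.38849567e-01,
         6.57105714e-01],
       [-6.25175880e-04,  9.02102205e-01,  4.31521983e-01,
         4.55841144e-01],
       [ 0.00000000e+00,  0.00000000e+00,  0.00000000e+00,
         1.00000000e+00]])} 0.0 3.2491117
top {'fovy': 52.40997692212751, 'cx': 260.45894761183234, 'cy': 182.73899944098144, 'world_from_camera': array([[ 0.00958918,  0.99100593, -0.13347392,  0.47677518],
       [-0.99992551,  0.0105111 ,  0.00620419, -0.06706936],
       [ 0.00755134,  0.13340448,  0.99103291,  1.14290872],
       [ 0.        ,  0.        ,  0.        ,  1.        ]])} 0.0 2.144978
```

View pics/scene0.png

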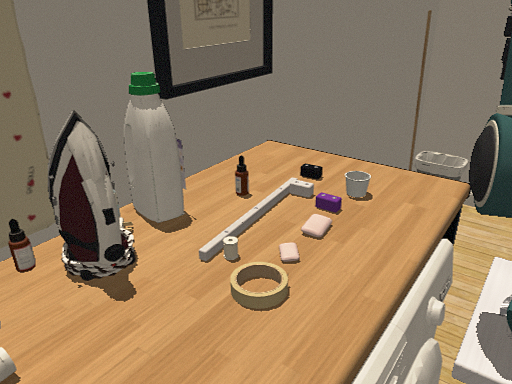

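View pics/top0.png

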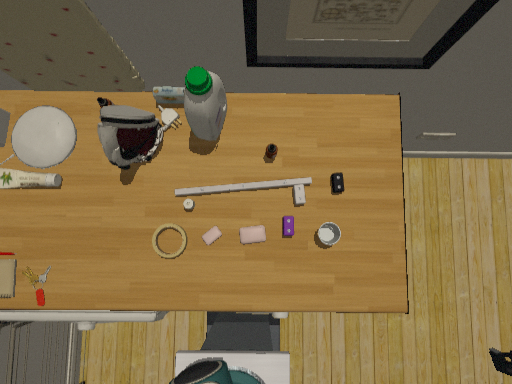

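The top view shows the rail from (176,192) to (311,181), with the white stop block at (299,195), its right end. The end_stop candidates are white (299,195), purple (288,226) and black (337,183); white is the one described. The soap candidates are (252,234), larger, and (212,236), smaller; I choose the larger. The others are the spool (188,204), tape (169,240), cup (329,234) and dropper (271,151). Next I take a close crop and measurements.

```bash
cat > h.py <<'E'
import numpy as np,cv2
from workcell import manip
def K(n):
    c=manip.calibration(n);f=192/np.tan(np.radians(c["fovy"])/2);return f,c["cx"],c["cy"],np.array(c["world_from_camera"])
def ray(n,uv):
    f,cx,cy,T=K(n);uv=np.atleast_2d(np.asarray(uv,float))
    d=np.c_[(uv[:,0]-cx)/f,-(uv[:,1]-cy)/f,-np.ones(len(uv))]
    return T[:3,3],d@T[:3,:3].T
def onplane(n,uv,z):
    o,d=ray(n,uv);return o+d*((z-o[2])/d[:,2])[:,None]
def proj(n,P):
    f,cx,cy,T=K(n);q=(np.atleast_2d(P)-T[:3,3])@T[:3,:3];return np.c_[cx+f*q[:,0]/-q[:,2],cy-f*q[:,1]/-q[:,2]]
def tri(uv1,uv2):
    o1,d1=ray("top",uv1);o2,d2=ray("scene",uv2);d1=d1[0];d2=d2[0]
    s=np.linalg.lstsq(np.c_[d1,-d2],o2-o1,rcond=None)[0];a=o1+s[0]*d1;b=o2+s[1]*d2
    return (a+b)/2,np.linalg.norm(a-b)
def cloud(n,d):
    v,u=np.mgrid[:384,:512];o,r=ray(n,np.c_[u.ravel(),v.ravel()]);return (o+r*d.reshape(-1,1)).reshape(384,512,3)
def pinkmask(p):
    a=p.astype(int);h=cv2.cvtColor(p,cv2.COLOR_RGB2HSV)
    return ((a[...,0]-a[...,1]>15)&(a[...,2]-a[...,1]>-12)&(a[...,0]>120)).astype(np.uint8)
def comps(m,lo=15):
    n,l,s,c=cv2.connectedComponentsWithStats(m.astype(np.uint8));return [(s[i],c[i],l==i) for i in range(1,n) if s[i][4]>=lo]
E
python3 - <<'E'
from h import *
for n,roi in(("top",(160,170,200,110)),("scene",(190,150,200,170))):
    z=np.load(n+"0.npz");p,d=z["p"],z["d"];x,y,w,h=roi
    cv2.imwrite(f"pics/crop_{n}.png",cv2.resize(p[y:y+h,x:x+w,::-1],None,fx=3.5 if n=="scene" else 4,fy=3.5 if n=="scene" else 4,interpolation=cv2.INTER_CUBIC))
    C=cloud(n,d)
    for s,c,m in comps(pinkmask(p)):
        P=C[m&(d>0)]
        if s[4]<5000 and y<c[1]<y+h and x<c[0]<x+w:
            r=cv2.minAreaRect(np.argwhere(m)[:,::-1].astype(np.float32));print(n,s,c,r,np.median(P,axis=0) if len(P) else 0)
    print(n,"table z",np.median(C[240:260,200:280,2] if n=="top" else C[300:340,180:220,2]))
E
```

```text
top [286 217   7   9  27] [289.25925926 220.88888889] ((289.60809326171875, 221.148681640625), (7.39795446395874, 6.082762718200684), 80.53767395019531) [ 0.51778145 -0.156407    0.02999327]
top table z 7.7009621923807e-05
scene [317 192  25   9  87] [328.77011494 196.45977011] ((329.0083312988281, 196.46890258789062), (23.96262550354004, 5.024421691894531), 14.931416511535645) [ 0.50510155 -0.15025699  0.02981516]
scene table z -0.0001361807042048746
```

```bash
ls pics
```

```text
crop_scene.png
crop_top.png
scene0.png
top0.png
```

View pics/crop_top.png

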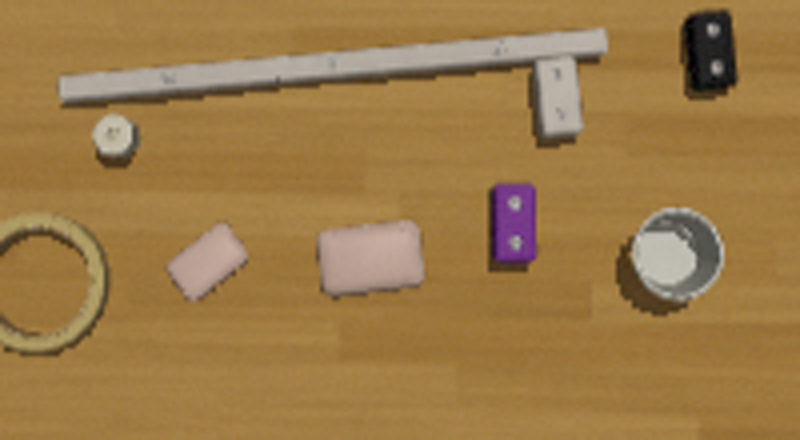

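View pics/crop_scene.png

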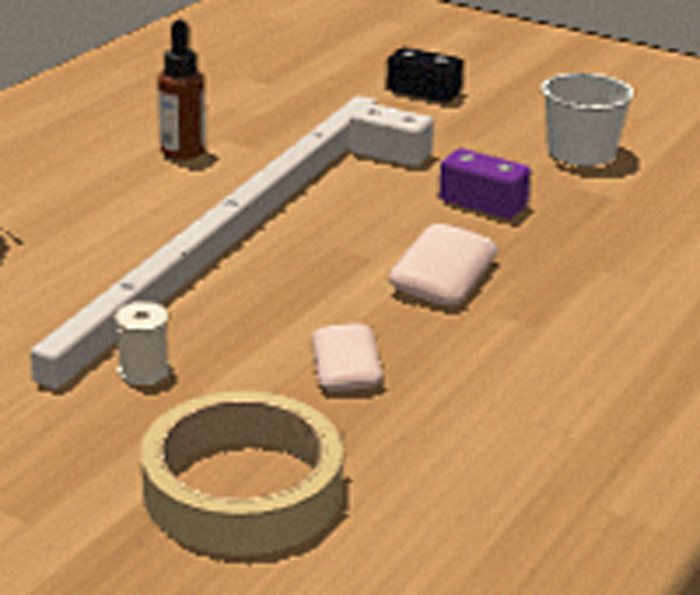

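```bash
python3 - <<'E'
from h import *
z=np.load("top0.npz");p,d=z["p"],z["d"]
for uv in[(252,234),(212,236),(240,187),(299,195),(230,250)]:print(uv,p[uv[1],uv[0]],cv2.cvtColor(p,cv2.COLOR_RGB2HSV)[uv[1],uv[0]])
z=np.load("scene0.npz");p=z["p"]
for uv in[(317,225),(289,252),(260,210),(302,187),(250,330)]:print(uv,p[uv[1],uv[0]],cv2.cvtColor(p,cv2.COLOR_RGB2HSV)[uv[1],uv[0]])
E
```

```text
(252, 234) [192 167 156] [  9  48 192]
(212, 236) [190 165 152] [ 10  51 190]
(240, 187) [179 173 162] [ 19  24 179]
(299, 195) [185 177 168] [ 16  23 185]
(230, 250) [160 122  63] [ 18 155 160]
(317, 225) [236 207 185] [ 13  55 236]
(289, 252) [242 216 197] [ 13  47 242]
(260, 210) [99 92 86] [14 33 99]
(302, 187) [102  96  87] [ 18  38 102]
(250, 330) [211 157 101] [ 15 133 211]
```

The crops confirm it: the white L is the rail plus stop at its right end, and the large pink bar is at (252,234) in the top view with the purple block to its right. Now I measure.

```bash
cat >> h.py <<'E'
ROI={"top":(165,150,200,120),"scene":(190,150,210,170)}
def masks(n,p):
    h=cv2.cvtColor(p,cv2.COLOR_RGB2HSV).astype(int);a=p.astype(int);H,S,V=h[...,0],h[...,1],h[...,2]
    x,y,w,hh=ROI[n];roi=np.zeros(V.shape,bool);roi[y:y+hh,x:x+w]=1
    rg=a[...,0]-a[...,1]
    pink=roi&(rg>=16)&(S<85)&(V>130)&(H<16)
    white=roi&(S<=38)&(rg<16)&(V>120)
    return pink.astype(np.uint8),white.astype(np.uint8)
def soap(p,z=0.010,n="top"):
    pk,_=masks(n,p);pk=cv2.morphologyEx(pk,cv2.MORPH_OPEN,np.ones((2,2),np.uint8))
    c=max(comps(pk,30),key=lambda t:t[0][4]);m=c[2].astype(np.uint8)
    ct=max(cv2.findContours(cv2.resize(m*255,None,fx=4,fy=4,interpolation=cv2.INTER_LINEAR)//128,0,1)[0],key=cv2.contourArea)
    uv=(ct[:,0,:]+.5)/4-.5
    P=onplane(n,uv,z)
    (cx,cy),(w,h),a=cv2.minAreaRect((P[:,:2]*1000).astype(np.float32))
    a=np.radians(a)
    if w>h:a-=np.pi/2;w,h=h,w   # a= direction of short axis (soap x)
    a=(a+np.pi/2)%np.pi-np.pi/2
    return cx/1000,cy/1000,w,h,a,c[1],m
E
python3 - <<'E'
from h import *
z=np.load("top0.npz");p,d=z["p"],z["d"];C=cloud("top",d)
s=soap(p);print("soap",s[:6]); 
m=s[6]>0;print("soap depth",C[m].mean(0),np.percentile(C[m][:,2],[5,50,95]))
q=np.load("scene0.npz");Cs=cloud("scene",q["d"]);s2=soap(q["p"],0.015,"scene");ms=s2[6]>0;print("scene soap",s2[:6],Cs[ms].mean(0),np.percentile(Cs[ms][:,2],[5,50,95]))
pk,wh=masks("top",p)
for st,c,m in comps(wh,20):
    P=C[m];print("white",st,c,np.median(P,0),np.percentile(P[:,2],95))
for st,c,m in comps(masks("scene",q["p"])[1],40):
    P=Cs[m];print("scene white",st,c,np.median(P,0),np.percentile(P[:,2],95))
# heights -> rail/stop from depth
Z=C[...,2]
sel=np.zeros(Z.shape,bool);sel[172:210,170:320]=1
rail=sel&(Z>.017)&(Z<.026);stop=sel&(Z>.027)&(Z<.034)
rc=max(comps(rail,50),key=lambda t:t[0][4])[2];P=C[rc]
print("rail",cv2.minAreaRect((P[:,:2]*1000).astype(np.float32)),P[:,2].mean())
for st,c,m in comps(stop,10):
    P=C[m];print("stop",c,cv2.minAreaRect((P[:,:2]*1000).astype(np.float32)),P[:,2].mean())
obj=np.zeros(Z.shape,bool);obj[160:265,140:350]=1
for st,c,m in comps(obj&(Z>.012),20):
    P=C[m];print("obj",c,P[:,:2].min(0),P[:,:2].max(0),P[:,2].max())
E
```

```text
soap (0.4778591613769531, -0.054697772979736325, 47.543094635009766, 75.28370666503906, np.float64(0.13342531936410817), array([253.3241206 , 234.81909548]))
soap depth [ 0.47789057 -0.05516289  0.02198517] [0.00178145 0.01771915 0.02181756]
scene soap (0.47444036865234374, -0.04354440689086914, 50.85163879394531, 88.00806427001953, np.float64(0.13847801006463945), array([317.36635945, 225.25115207])) [ 0.47166603 -0.03751916  0.01768409] [0.00818709 0.01666929 0.02046682]
white [175 177 137  27 949] [253.95468915 187.19810327] [ 0.61510576 -0.06995392  0.02244182] 0.030855264736354512
white [184 200   9   8  40] [188.65 203.4 ] [0.56577344 0.12801608 0.03595624] 0.03962528871185106
white [319 222  20  23 216] [326.06944444 234.15740741] [ 0.48210429 -0.26414341  0.0029033 ] 0.049998677170692285
scene white [190 150  47  24 313] [207.2715655  158.47923323] [ 0.9207344  -0.18438237  0.01736767] 0.05364973267757918
scene white [323 150  28   7  65] [339.66153846 152.2       ] [ 0.92131131 -1.12242583 -0.23210495] -0.17653753984601714
scene white [352 150  13   7  41] [356.65853659 152.
[... 1187 characters left out ...]
19749542
obj [253.71729186 187.17932296] [ 0.47677518 -0.22127792] [0.64651945 0.17551286] 1.142908719749542
obj [188.11363636 203.15909091] [0.55246841 0.11862139] [0.57954251 0.14607486] 0.040339386549914424
obj [288. 225.] [ 0.48101252 -0.16798918] [ 0.5323283  -0.13921508] 0.0367552103786839
obj [168.80929095 239.76772616] [ 0.41344674 -0.06706936] [0.50906556 0.23201767] 1.142908719749542
obj [331.86772487 232.78306878] [ 0.45454149 -0.29755765] [ 0.51547471 -0.06706936] 1.142908719749542
obj [252.41432225 233.44757033] [ 0.45729011 -0.08872486] [ 0.50614954 -0.01371341] 1.142908719749542
obj [212.49264706 234.47794118] [0.45627701 0.03785866] [0.49915383 0.08609293] 0.02018231540336357
```

Two views and the known sizes agree: soap 47.5×75 mm, rail z 21.6 mm, stop at (0.597,-0.186), where the rail fit predicts (0.597,-0.186). Next I approach the near long side and find the tip height by a light touch.

```bash
cat >> h.py <<'E'
from scipy.spatial.transform import Rotation as R
A=0.0945;RC=np.array([.6193,-.0231]);EX=np.array([np.cos(A),np.sin(A)]);EY=np.array([-np.sin(A),np.cos(A)])
def w(x,y,z):return [*(RC+x*EX+y*EY),z]
def rf(p):d=np.asarray(p)[:2]-RC;return np.array([d@EX,d@EY])
def quat(s):
    x=s*np.r_[EY,0];z=np.array([0,0,-1.]);return R.from_matrix(np.c_[x,np.cross(z,x),z]).as_quat()
def F():
    f=np.array(manip.read_ft_force());return np.r_[f[:2]@EX,f[:2]@EY,f[2]]
E
python3 - <<'E'
from h import *
print(rf([.5968,-.186]),R.from_quat(manip.read_eef_rot()).as_matrix().round(2))
qs=[(s,manip.inverse_kinematics(w(-.205,-.018,.05),quat(s))) for s in(1,-1)]
for s,q in qs:print(s,np.round(q,3) if q is not None else None)
s=min((t for t in qs if t[1] is not None),key=lambda t:abs(t[1][5]))[0]
open("s.txt","w").write(str(s));Q=quat(s)
manip.command_gripper(.030,20);print(manip.read_opening(),manip.read_t())
manip.goto(w(-.205,-.018,.15),Q);print(F(),manip.read_t())
manip.line_to(w(-.205,-.018,.036),.15)
f0=F();print(f0,manip.read_tool_pos(),manip.read_t())
z=.036
while z>.015:
    z-=.0015;manip.line_to(w(-.205,-.018,z),.05);f=F()
    if f[2]-f0[2]>2:break
print("touch",z,f-f0,manip.read_tool_pos(),manip.read_t())
manip.line_to(w(-.205,-.018,z+.006),.05);print(F(),manip.read_t())
p,d=manip.read_camera("scene");cv2.imwrite("pics/s1.png",cv2.resize(p[150:290,220:400,::-1],None,fx=4,fy=4))
E
```

```text
[-0.03777076 -0.16005009] [[ 0.36 -0.93 -0.  ]
 [-0.93 -0.36  0.  ]
 [-0.   -0.   -1.  ]]
1 [-0.203  0.016  2.307 -0.     0.818 -1.868]
-1 [-0.203  0.016  2.307 -0.     0.818  1.273]
0.029913777401377215 0.675
[0.1415803  0.25425366 0.92378467] 2.8417
[-1.13378575  0.06592491  0.04135883] [ 0.41768653 -0.06063174  0.03659936] 3.75
touch 0.020999999999999984 [-1.35666876  0.96928603  6.03875069] [ 0.4172166  -0.06042708  0.02159834] 6.25
[-0.39963313 -0.47858279  0.0691406 ] 6.5167
```

View pics/s1.png

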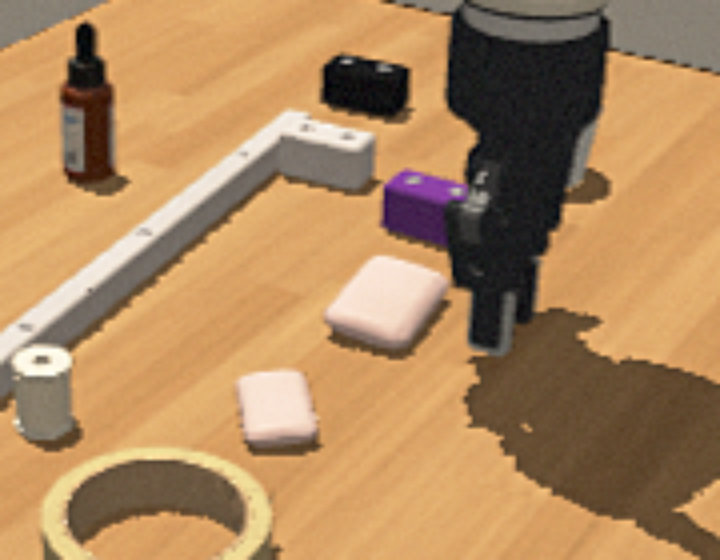

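```bash
python3 - <<'E'
from h import *
Z=.026
manip.line_to(w(-.200,-.018,Z),.05);f0=F()
manip.line_to(w(-.120,-.018,Z),.06);print(F()-f0,rf(manip.read_tool_pos()),manip.read_t())
p,d=manip.read_camera("scene");cv2.imwrite("pics/s2.png",cv2.resize(p[150:290,220:400,::-1],None,fx=4,fy=4))
p,d=manip.read_camera("top");cv2.imwrite("pics/t2.png",cv2.resize(p[165:265,165:345,::-1],None,fx=4,fy=4))
E
```

```text
[-0.63532138  0.14555785 -0.35627106] [-0.12026359 -0.01799088] 8.3
```

View pics/s2.png

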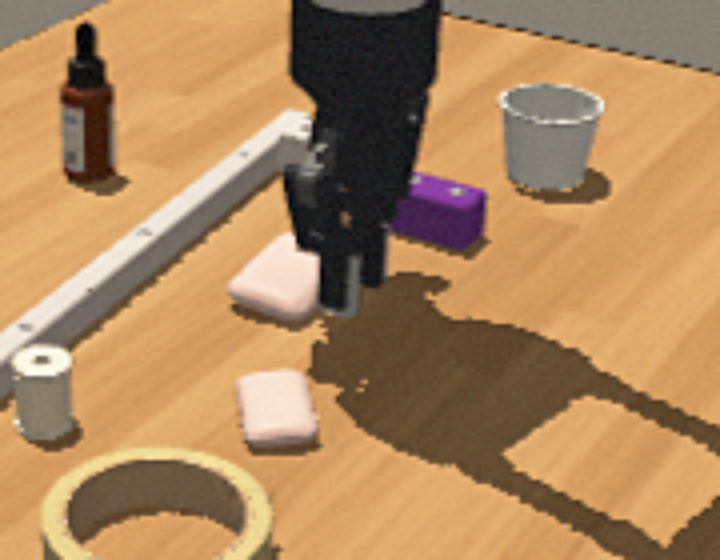

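View pics/t2.png

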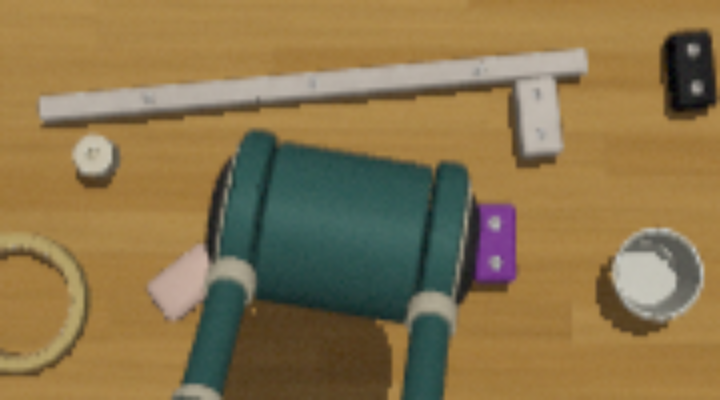

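The soap is sliding ahead of the two fingertips without twisting (scene crop, about (275,280)). I carry on to the rail, stopping on force.

```bash
cat >> h.py <<'E'
def creep(p,d,step,nmax,thr,z,sp=.03):
    """p: rail-frame start; d: unit dir; stops when force along d beyond -thr"""
    p=np.array(p,float);d=np.array(d,float);f0=F()
    for i in range(nmax):
        p=p+d*step;manip.line_to(w(*p,z),sp);f=F()-f0
        if -(f[:2]@d)>thr:break
    print("creep",p.round(4),"f",f.round(2),"at",rf(manip.read_tool_pos()).round(4),"t",manip.read_t());return p
E
python3 - <<'E'
from h import *
Z=.026
manip.line_to(w(-.076,-.018,Z),.06)
p=creep((-.076,-.018),(1,0),.001,14,4,Z)
manip.line_to(w(-.110,-.018,Z),.15)
manip.line_to(w(-.110,-.018,.11),.2)
manip.goto(w(-.060,.085,.11),quat(int(open("s.txt").read())))
print(manip.read_t())
p,d=manip.read_camera("scene");cv2.imwrite("pics/s3.png",cv2.resize(p[150:290,220:400,::-1],None,fx=4,fy=4))
p,d=manip.read_camera("top");cv2.imwrite("pics/t3.png",cv2.resize(p[165:265,165:345,::-1],None,fx=4,fy=4))
try:
  s=soap(p);print(rf(s[:2]),s[2:5])
except Exception as e:print(e)
E
```

```text
creep [-0.067 -0.018] f [-4.23 -0.4   2.62] at [-0.0679 -0.018 ] t 11.5333
13.0667
[-0.03543762 -0.01894209] (48.637550354003906, 75.55065155029297, np.float64(0.10179111848079159))
```

View pics/s3.png

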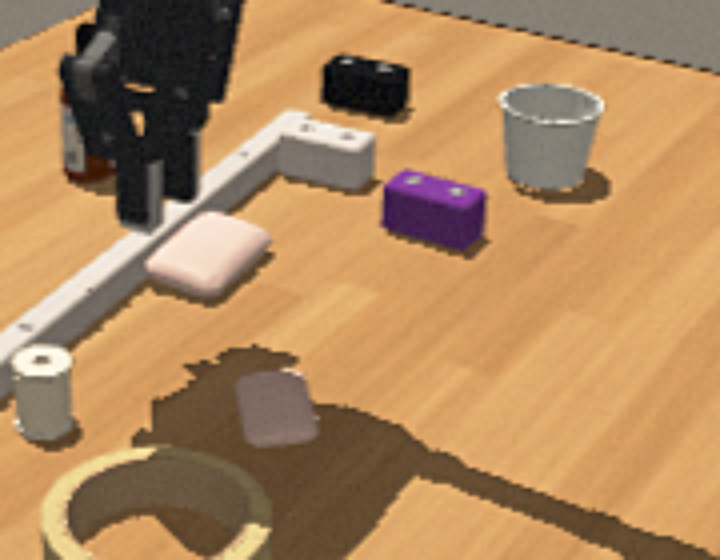

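View pics/t3.png

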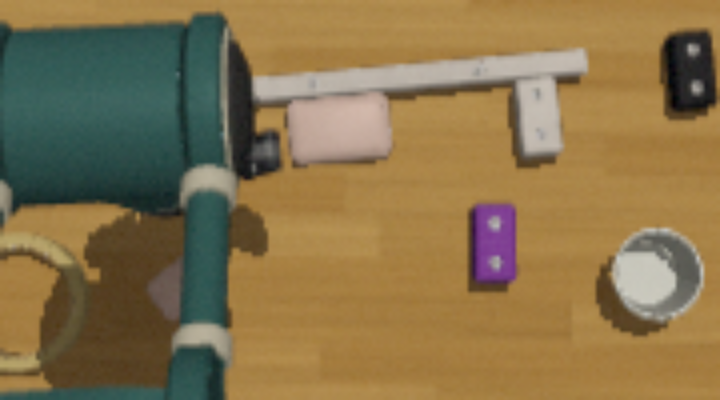

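The soap lies flat against the rail, parallel to within about 0.01 rad. Now I push its left end with the outside of the right finger towards the stop.

```bash
python3 - <<'E'
from h import *
Z=.026;X=-.035
manip.line_to(w(X,.080,.11),.2);manip.line_to(w(X,.080,Z),.15)
f0=F();manip.line_to(w(X,-.005,Z),.06);print(F()-f0,rf(manip.read_tool_pos()),manip.read_t())
p,d=manip.read_camera("scene");cv2.imwrite("pics/s4.png",cv2.resize(p[150:290,220:400,::-1],None,fx=4,fy=4))
p,d=manip.read_camera("top");cv2.imwrite("pics/t4.png",cv2.resize(p[165:265,165:345,::-1],None,fx=4,fy=4))
E
```

```text
[-0.20907973 -0.6311479  -0.27870353] [-0.03502798 -0.00474258] 15.7167
```

View pics/s4.png

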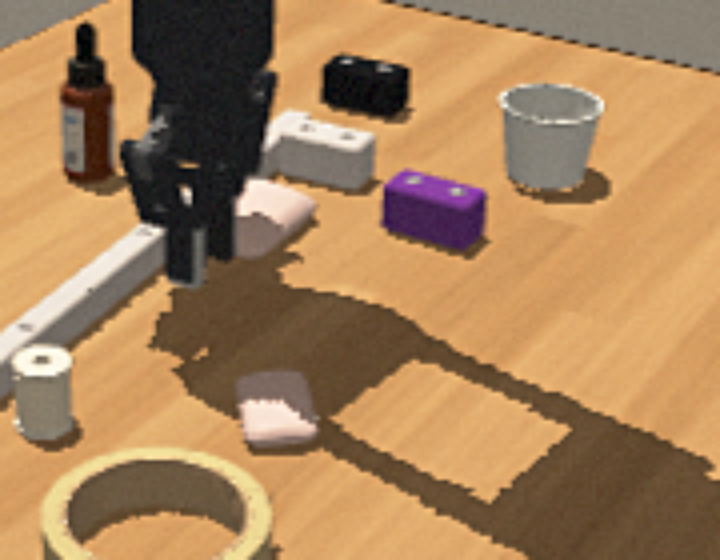

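View pics/t4.png

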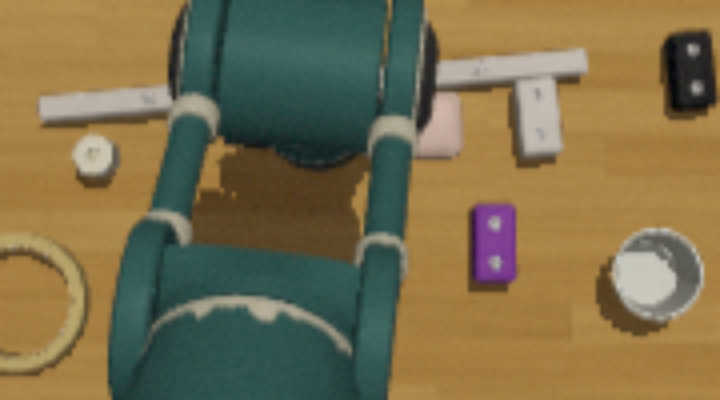

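The soap slides along the rail ahead of the finger, with its leading end near crop pixel (462,125). I continue to the stop, then nudge it against the rail again.

```bash
python3 - <<'E'
from h import *
Z=.026;X=-.035
manip.line_to(w(X,-.033,Z),.06)
p=creep((X,-.033),(0,-1),.001,14,3.5,Z)
manip.line_to(w(X,p[1]+.03,Z),.15)
manip.line_to(w(X,p[1]+.03,.11),.2)
manip.goto(w(-.125,-.05,.11),quat(int(open("s.txt").read())))
p,d=manip.read_camera("scene");cv2.imwrite("pics/s5.png",cv2.resize(p[150:290,220:400,::-1],None,fx=4,fy=4))
p,d=manip.read_camera("top");cv2.imwrite("pics/t5.png",cv2.resize(p[165:265,165:345,::-1],None,fx=4,fy=4))
s=soap(p);print(rf(s[:2]),s[2:5],manip.read_t())
E
```

```text
creep [-0.035 -0.046] f [-0.02  5.25  1.72] at [-0.0353 -0.045 ] t 19.6833
[-0.03733846 -0.10988567] (46.19076156616211, 75.29580688476562, np.float64(0.010202258046903223)) 21.1667
```

View pics/s5.png

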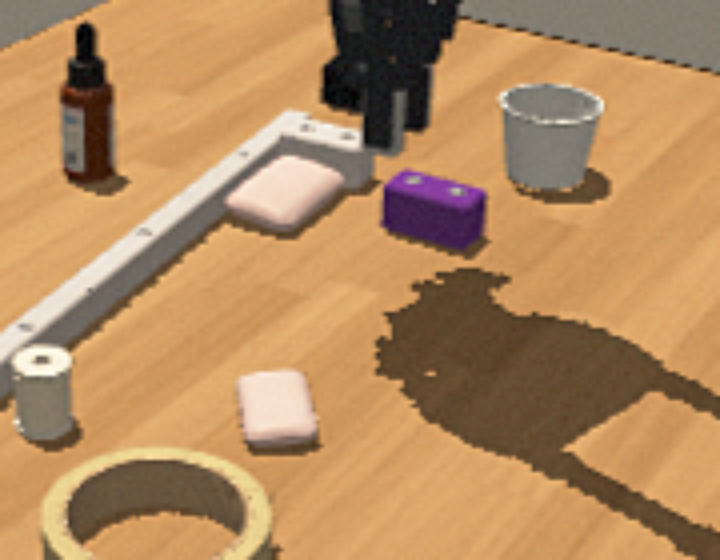

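View pics/t5.png

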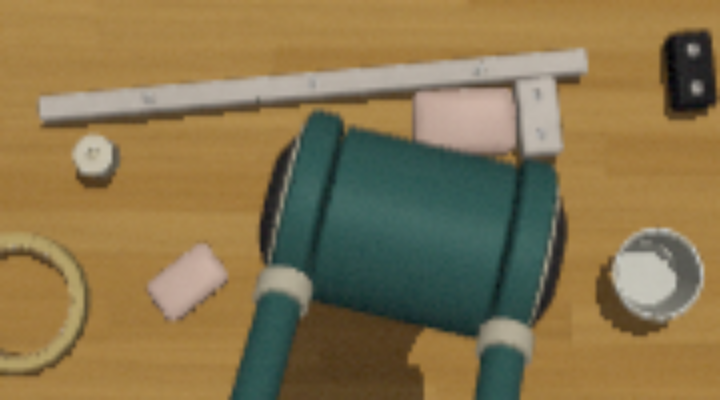

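The end is up against the stop, but the bar's right end has swung about 0.08 rad off the rail. The purple block limits the room for a final two-finger nudge, so I check that clearance first.

```bash
python3 - <<'E'
from h import *
z=np.load("top0.npz");C=cloud("top",z["d"]);q=np.load("scene0.npz");Cs=cloud("scene",q["d"])
for c,im,roi in((C,z["p"],(slice(212,242),slice(278,300))),(Cs,q["p"],(slice(188,215),slice(312,345)))):
    P=c[roi].reshape(-1,3);I=im[roi].reshape(-1,3).astype(int);m=(I[:,2]-I[:,1]>25)&(P[:,2]>.02)&(P[:,2]<.04)
    r=np.array([rf(a) for a in P[m]]);print(len(r),r.min(0),r.max(0))
# soap in current scene view
p,d=manip.read_camera("scene");c=cloud("scene",d);s=soap(p,.015,"scene");P=c[s[6]>0]
r=np.array([rf(a) for a in P]);print(np.percentile(r,[0,2,98,100],axis=0))
for lo,hi in((-.145,-.13),(-.12,-.1),(-.09,-.075)):
    k=r[(r[:,1]>lo)&(r[:,1]<hi)];print(lo,np.percentile(k[:,0],[1,99]))
E
```

```text
190 [-0.15107421 -0.13498205] [-0.09819301 -0.10350788]
193 [-0.15438564 -0.13194709] [-0.09687594 -0.09979059]
[[-0.0609962  -0.14452541]
 [-0.0600364  -0.13204439]
 [-0.01752845 -0.06715666]
 [-0.01287974 -0.06531609]]
-0.145 [-0.06035726 -0.04161895]
-0.12 [-0.06085265 -0.02288655]
-0.09 [-0.05872102 -0.01571636]
```

```bash
python3 - <<'E'
from h import *
Q=quat(int(open("s.txt").read()));Y=-.108;X0=-.0795;Z=.026
manip.goto(w(X0,Y,.11),Q);print(rf(manip.read_tool_pos()))
f0=F();z=.11
for z in(.06,.045,.035,Z):
    manip.line_to(w(X0,Y,z),.12);f=F()-f0
    if np.abs(f[2])>3: print("contact",z,f);break
else:
    print(f)
    p=creep((X0,Y),(1,0),.0015,12,4,Z)
    p,d=manip.read_camera("scene");cv2.imwrite("pics/s6.png",cv2.resize(p[150:290,220:400,::-1],None,fx=4,fy=4))
    print(rf(manip.read_tool_pos()),manip.read_t())
E
```

```text
[-0.07789377 -0.10875135]
[ 0.00446843  1.65253486 -1.43189311]
creep [-0.066 -0.108] f [-5.46 -1.44  2.1 ] at [-0.0674 -0.1079] t 25.2
[-0.06744795 -0.10787383] 25.25
```

View pics/s6.png

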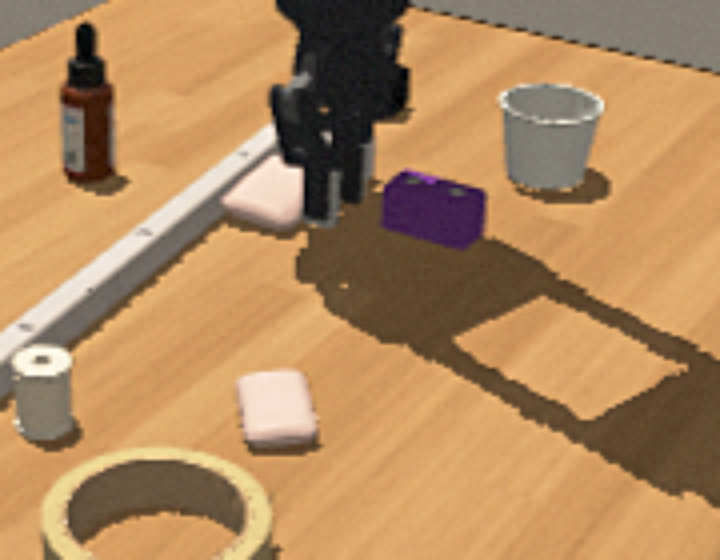

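```bash
python3 - <<'E'
from h import *
Q=quat(int(open("s.txt").read()))
manip.line_to(w(-.0795,-.108,.026),.1);manip.line_to(w(-.0795,-.108,.11),.2)
manip.goto(w(-.060,.06,.11),Q)
p,d=manip.read_camera("top");cv2.imwrite("pics/t7.png",cv2.resize(p[165:235,245:345,::-1],None,fx=7,fy=7,interpolation=cv2.INTER_CUBIC))
s=soap(p);print(rf(s[:2]),s[2:5],s[4]-A,manip.read_t())
p,d=manip.read_camera("scene");cv2.imwrite("pics/s7.png",cv2.resize(p[165:225,250:350,::-1],None,fx=7,fy=7,interpolation=cv2.INTER_CUBIC))
c=cloud("scene",d);s=soap(p,.015,"scene");r=np.array([rf(a) for a in c[s[6]>0]])
for lo,hi in((-.145,-.13),(-.12,-.1),(-.09,-.075)):
    k=r[(r[:,1]>lo)&(r[:,1]<hi)];print(lo,np.percentile(k[:,0],[1,99]))
E
```

```text
[-0.03508466 -0.10949082] (48.71819305419922, 74.63147735595703, np.float64(0.10178665768596584)) 0.007286657685965842 26.8667
-0.145 [-0.05711435 -0.03761591]
-0.12 [-0.05610481 -0.02266702]
-0.09 [-0.05622882 -0.01671421]
```

View pics/s7.png

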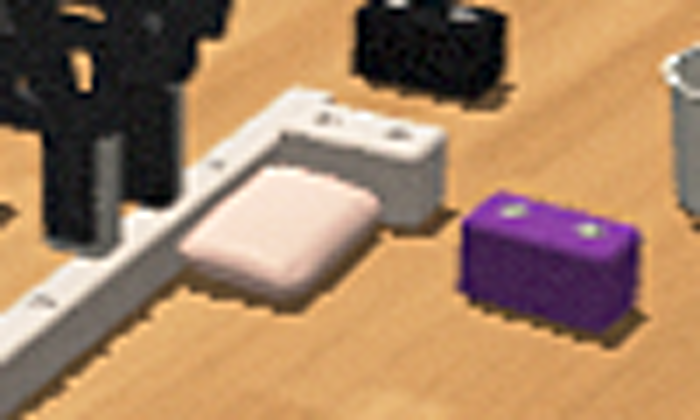

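View pics/t7.png

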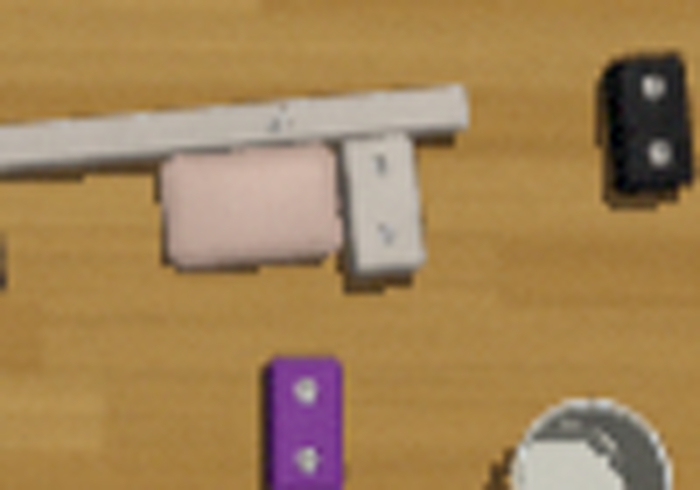

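Flat against the rail now. Squaring the bar may have opened about 1 mm at the stop, so I give the end a short gentle push, with the line of push farther from the rail to avoid swinging it off.

```bash
python3 - <<'E'
from h import *
Q=quat(int(open("s.txt").read()));X=-.041;Z=.026
manip.line_to(w(X,-.02,.11),.2);manip.line_to(w(X,-.02,Z),.15);manip.line_to(w(X,-.038,Z),.08)
p=creep((X,-.038),(0,-1),.001,12,3,Z)
manip.line_to(w(X,-.02,Z),.1);manip.line_to(w(X,-.02,.11),.2)
manip.goto(w(-.060,.06,.11),Q)
p,d=manip.read_camera("top");cv2.imwrite("pics/t8.png",cv2.resize(p[165:235,245:345,::-1],None,fx=7,fy=7,interpolation=cv2.INTER_CUBIC))
s=soap(p);print(rf(s[:2]),s[2:5],s[4]-A,manip.read_t())
p,d=manip.read_camera("scene");cv2.imwrite("pics/s8.png",cv2.resize(p[165:225,250:350,::-1],None,fx=7,fy=7,interpolation=cv2.INTER_CUBIC))
c=cloud("scene",d);s=soap(p,.015,"scene");r=np.array([rf(a) for a in c[s[6]>0]])
for lo,hi in((-.145,-.13),(-.12,-.1),(-.09,-.075)):
    k=r[(r[:,1]>lo)&(r[:,1]<hi)];print(lo,np.percentile(k[:,0],[1,99]))
E
```

```text
creep [-0.041 -0.046] f [0.48 4.37 0.85] at [-0.0412 -0.0454] t 30.5583
[-0.03508055 -0.11005997] (48.71819305419922, 74.10059356689453, np.float64(0.10178665768596584)) 0.007286657685965842 32.0083
-0.145 [-0.056134   -0.03049431]
-0.12 [-0.05661363 -0.01849652]
-0.09 [-0.05684443 -0.01860536]
```

View pics/s8.png

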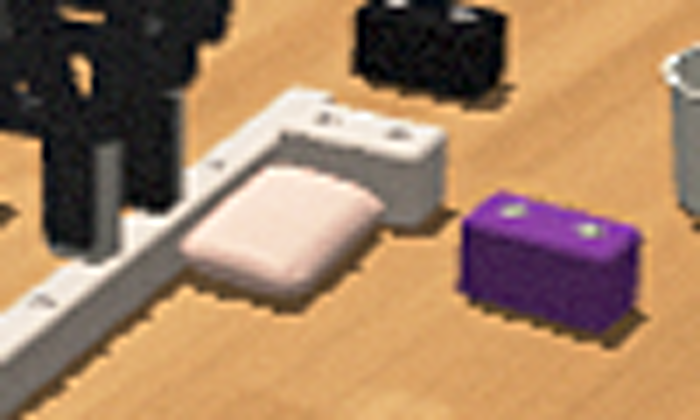

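View pics/t8.png

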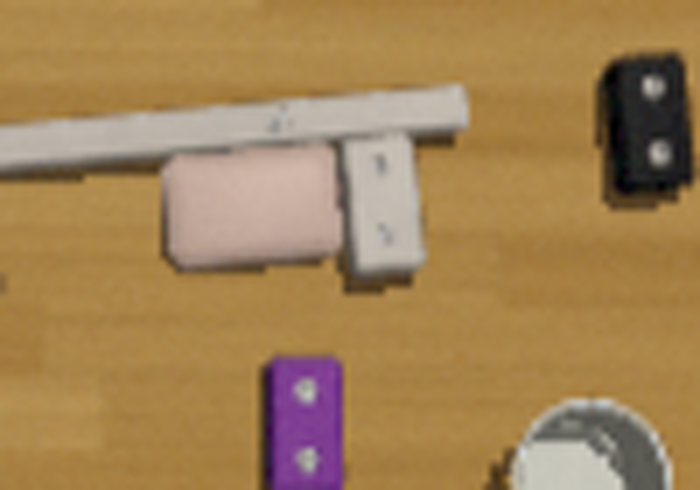

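Both contacts look closed. I have time for one last gentle two-finger seating nudge before backing away.

```bash
python3 - <<'E'
from h import *
Q=quat(int(open("s.txt").read()));Y=-.108;X0=-.0795;Z=.026
manip.goto(w(X0,Y,.11),Q);manip.line_to(w(X0,Y,.11),.1)
manip.line_to(w(X0,Y,Z),.12);manip.line_to(w(-.072,Y,Z),.06)
creep((-.072,Y),(1,0),.001,7,2.5,Z)
manip.line_to(w(X0,Y,Z),.08);manip.line_to(w(X0,Y,.12),.2)
manip.goto(w(-.15,.16,.2),Q)
p,d=manip.read_camera("top");cv2.imwrite("pics/t9.png",cv2.resize(p[165:265,165:345,::-1],None,fx=4,fy=4,interpolation=cv2.INTER_CUBIC))
s=soap(p);print(rf(s[:2]),s[2:5],s[4]-A,manip.read_t())
p,d=manip.read_camera("scene");cv2.imwrite("pics/s9.png",cv2.resize(p[150:290,220:400,::-1],None,fx=4,fy=4))
c=cloud("scene",d);s=soap(p,.015,"scene");r=np.array([rf(a) for a in c[s[6]>0]])
for lo,hi in((-.145,-.13),(-.12,-.1),(-.09,-.075)):
    k=r[(r[:,1]>lo)&(r[:,1]<hi)];print(lo,np.percentile(k[:,0],[1,99]))
E
```

```text
creep [-0.067 -0.108] f [-3.52 -1.03 -0.1 ] at [-0.0676 -0.1079] t 35.4
[-0.03508055 -0.11005997] (48.71819305419922, 74.10059356689453, np.float64(0.10178665768596584)) 0.007286657685965842 37.4833
-0.145 [-0.0553726  -0.02999338]
-0.12 [-0.0562785  -0.01725702]
-0.09 [-0.0563217  -0.02088745]
```

View pics/s9.png

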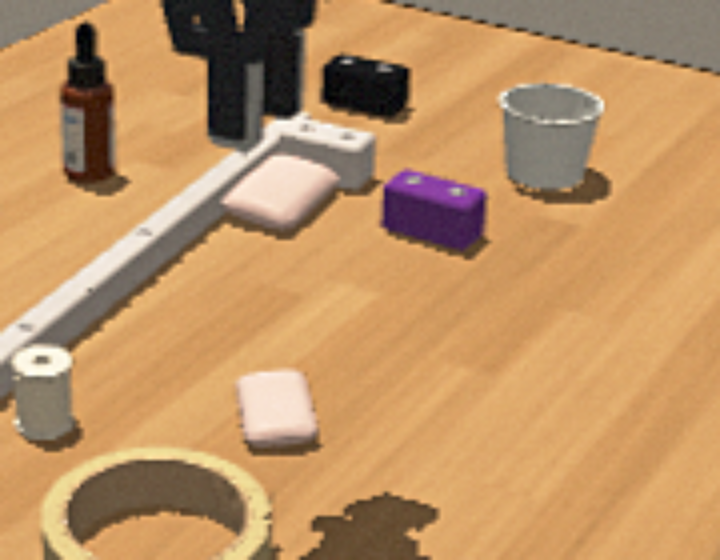

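View pics/t9.png

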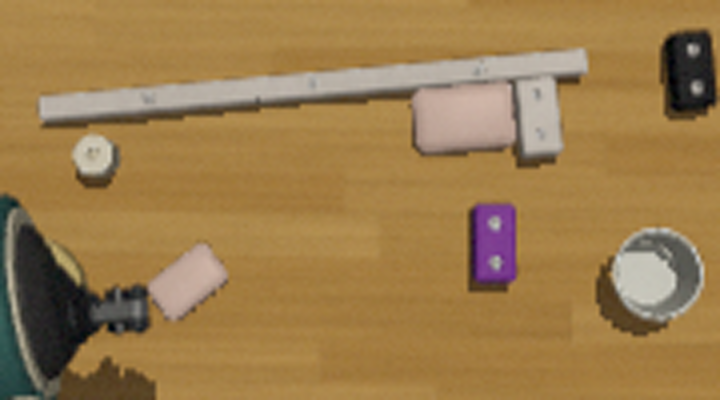

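The soap sits flat against the rail and up against the stop. All the other things stand where they were, and the gripper is up and clear, so I hand in.

```bash
python3 -c "
from workcell import manip
manip.job_done();print(manip.read_t())"
```

```text
the job is handed in; nothing more can be done
the job is handed in; nothing more can be done
```

The soap bar is in the corner, with one long side flat against the rail and its right end against the white stop block. I handed the job in just after 37.5 s of the 51 s allowed.

**What I did:**
1. Pushed the bar to the rail with two spread fingertips.
2. Slid it along the rail to the stop with the outside of one finger. This swung its right end about 0.08 rad off the rail.
3. Squared it again with two fingertips, gave the end a short push, then a last seating nudge.

**Last checks:**
- **Rail:** the bar is parallel to it within about 0.01 rad. The last nudge met firm resistance (about 3.5 N) with the fingers where a bar flat on the rail should stop them.
- **Stop:** the last end push also met firm resistance (about 4.4 N), and the pictures show no gap.
- **Disagreement:** the top-view fit puts the bar's centre about 2 mm farther from the rail and 2.5 mm farther towards the stop than the ideal. The second would mean overlapping the block, so I put both down to camera bias, as calibration is good to about 2 mm.
- **Other things:** by eye in the last pictures, the spool, cup and dropper stand where they were, as do the purple block and the small soap. The tape roll was partly hidden behind the arm in the top view but looks unmoved in the scene view. The gripper ended about 0.2 m up, touching nothing.

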